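# Swing the hold-down arms over a circuit board

## Task

Close the circuit-board holder: two of its three hold-down arms stand open. Push each of these two gently round on its pivot with a fingertip until it points straight in across the board, square to the edge, with its rubber foot above the bare round patch, and leave it there. Do not lift or shift the board, and leave the third arm, the coil on the board and everything else on the bench where they are.

Things in the scene. Friction and masses are not known exactly. Their poses are not given: they have to be found in the camera images.
- holder: fixed board holder: aluminium plate 190 x 300 mm, 12 mm thick, with brass posts carrying a green circuit board. Origin on the table under the centre of the board; x points to the back arm's side, y to the left arm's side
- left_arm (a joint): angle of the left (+y of the holder) swing arm, rad: 0 = square, pointing straight in across the board, foot over its patch; positive = anticlockwise from above (range -2 to 2). Starts at 0.7 to 1.8, swung to the holder's +x (away from the robot). It must be turned clockwise to 0. Friction hinge (0.1 N m): it stays where left, with no stop at square.
- left_pivot (a point): on the left arm's pivot axis, halfway up the bar (55 mm above the table); 125 mm from the holder's origin along its +y. The arm is a level dark steel bar 12 mm wide and 14 mm tall, 48 to 62 mm above the table; its pivot cap is 26 mm across, its top 67 mm above the table
- left_tip (a point): on the left arm's spindle, halfway up the bar, 80 mm from left_pivot; black knob above (18 mm across, top 82 mm above the table), rubber foot below (16 mm across, 4.6 mm above the board). 58 mm of plain bar lies between cap and knob
- right_arm (a joint): angle of the right (-y of the holder) swing arm, rad: 0 = square, pointing straight in across the board, foot over its patch; positive = anticlockwise from above (range -2 to 2). Starts at 0.7 to 1.8, swung to the holder's -x (towards the robot). It must be turned clockwise to 0. Friction hinge (0.1 N m): it stays where left, with no stop at square.
- right_pivot (a point): as left_pivot, for the right arm; 125 mm from the holder's origin along its -y
- right_tip (a point): as left_tip, for the right arm
- back_arm (a joint): joint value of the third, back arm, built like the others, already closed (within 0.05 rad of 0); its pivot lies 90 mm from the holder's origin along +x and it points to -x
- back_tip (a point): on the back arm's spindle, halfway up the bar, 80 mm from its pivot
- board: loose green circuit board 110 x 180 x 2.4 mm on the posts between locating pins, top 32.4 mm above the table; origin under its centre, axes as the holder's. Bare copper patches, 24 mm across, at (0, 45), (0, -45), (10, 0) mm. Chips rise 1.5 mm at most; taller parts (up to 14 mm) only near the front (-x) edge, within 35 mm of the middle
- coil: loose copper ring coil, 24 mm across, 10 mm tall, lying on the front middle of the board; origin under its centre
- spool: solder spool standing on end beside the holder, 52 mm across, 44 mm tall; origin under its centre
- screwdriver: screwdriver, 170 mm long, lying in front of the holder; origin under its middle
- flux: small white bottle, 44 mm across, 85 mm tall, behind the holder; origin under its centre
- sponge: yellow sponge block 70 x 50 x 18 mm; origin under its centre
- pliers: red-handled pliers, about 145 mm long, 12 mm thick, lying on the right; origin under the middle
There are look-alikes about, which are no part of the job. Of the things shaped like the board, the green one is meant.

How it is judged:
By the outcome, as a careful person would: the job done as asked, in the order asked, and still so for the second after the job is handed in, with the robot touching nothing.
It also fails if it takes over 54 s, if anything falls off the work surface, if the arm or the gripper's body presses on something with over 40 N, if the wrist force passes 120 N, or if a joint passes its speed limit or range.

## Robot

A 6-joint arm with a two-finger parallel gripper is mounted at the origin on the work surface. World frame = base frame: x ahead of the robot, y to its left, z up, the work surface at z = 0. Lengths are in mm, angles in rad, forces in N, time in s.
With the tool pointing down it reaches from about 325 to 775 mm from the base axis. Payload 9.3 kg.
Tool frame: the origin (TCP) lies midway between the tips of the shut fingers; the grasp point (between the pads) lies 19 mm behind it (ctrl.grip_point_offset is the distance from the TCP to the grasp point, in mm); z points along the fingers, y is the line along which they close (so a half turn about z gives the same grasp; the last joint's range is limited). The gripper opens to 85 mm and grips with 20 to 120 N. Pads are 22 mm wide; open, the fingers measure 114 mm over their backs; the gripper's body (76 mm by 85 mm) begins 54 mm behind the grasp point. The pads swing forward as they close: fully open they stand 13 mm farther back than shut.
Start: joints at [-1.367, 0.259, 0.021, 1.334, 0, 1.418], TCP at [192.096, -515.36, 231.279] pointing down, gripper open.
Joint ranges: [-3.04, 3.04], [-0.91, 1.82], [-1.04, 1.36], [-1.92, 1.95], [-1.52, 1.45], [-3.14, 3.14]. Speed limits (rad/s): [2.22, 2.22, 2.79, 3.14, 3.14, 3.14].

## Interface

Orientations are given as a unit quaternion [x, y, z, w].
In Python, from workcell import sensors, vision, ticket, ctrl gives the robot as it stands.
- The arm moves only by the tool arm_command, never from a script. Its argument "moves" is a list that holds one entry, the list of rows, each a list of 4 numbers: the shift along the world's x, y, z in m, then the turn about the world's z in degrees. In form: [[[x, y, z, spin], ...]]. A call has 1 to 20 rows; each row shifts and turns the commanded pose from where the row before left it; what a row does not reach is not made up. A row lasts 1/10 s, in which the tool goes at most 50 mm and 8.59 degrees, less where a joint would pass 70% of its speed; a pose out of reach is approached as far as the arm can. A call with a gripper value outside its range is refused whole. "claw" is the finger opening in m, from 0 to 0.0854, set as the call begins (left out, the last holds). The fingers move at their own pace and stop on an object; "squeeze" is the grip in N (left out, the last holds). Time passes only in rows, so rows that do not move let the fingers close. It gives the time, the measured TCP pose, the force, the opening and the grip force at its end, in the units of the state.
- sensors.state(): the state, without advancing time (a new reading comes with each control period).
- vision.camera(name): name is "scene" or "top" or "wrist"; returns the picture (420x560x3 uint8, red, green, blue); there is no depth.
- vision.camera_model(name): a dict with "fx", "fy", "cx", "cy" (pixels), "cam_to_world" (4x4, takes a point from camera to world coordinates). Camera axes: x right, y up, looking along -z (the intrinsics and any distortion apply to the point x, -y, -z); pixel columns grow to the right and rows downward; lengths in mm; the calibration is good to about 2 mm. A picture is of the moment at which its call begins: read the wrist's pose just before it. camera_model takes no time and is no camera call; for the wrist camera it gives the pose at the moment of the call.
- ticket.close_job(): hands the job in; it is judged then, once.
The state is a dict: "time_s": time; "qpos": joint angles; "qd": joint speeds; "tau": joint torques, N m; "tcp_pos": TCP position; "orientation": TCP orientation; "force": force on the tool from outside, world axes, zero at the start; "torque": the same for the moment, N m; "gripper_width": finger opening in mm; "grasp_force": force on a finger pad.
Only numpy, scipy, OpenCV 4.12 (cv2) and the standard library are available. Lean on these libraries where they do the work, as an engineer would, in place of code of your own. Each camera call takes 0.05 s, during which the arm holds its last target. There are 200 camera calls.

## Working session

There is one attempt and no reset: what is moved stays moved. The work goes in short steps, Python scripts to look and compute and a tool call to move; the robot and the scene stay as the last step left them, time stands still between calls to the robot, and variables do not carry over. Pictures are saved under pics/ and viewed, at most 10 in all, crops included, and the job is handed in when it is done.

Besides the shell and the picture viewer there is one more tool, called after "Emit:" by a JSON object that holds its "op" and its "data". arm_command: Moves the arm, as the interface text tells. Its arguments: {"type":"object","properties":{"moves":{"type":"array","items":{"type":"array","items":{"type":"array","items":{"type":"number"}}}},"claw":{"type":"number"},"squeeze":{"type":"number"}},"required":["moves"]}

```bash
mkdir -p pics
cat > h.py <<'E'
import numpy as np,cv2
from workcell import sensors,vision,ticket,ctrl
def snap(n,f):
    m=vision.camera_model(n); im=vision.camera(n); cv2.imwrite(f'pics/{f}.png',im[:,:,::-1]); return im,m
def ray(m,u,v,z):
    T=np.array(m['cam_to_world']); d=T[:3,:3]@np.array([(u-m['cx'])/m['fx'],-(v-m['cy'])/m['fy'],-1]); o=T[:3,3]
    return o+d*(z-o[2])/d[2]
def proj(m,p):
    T=np.array(m['cam_to_world']); c=T[:3,:3].T@(np.array(p)-T[:3,3]); return m['cx']+m['fx']*c[0]/-c[2], m['cy']-m['fy']*c[1]/-c[2]
E
python3 - <<'E'
from h import *
for n in('top','scene'):
    im,m=snap(n,n+'0'); print(m)
print(sensors.state())
a=cv2.imread('pics/top0.png');cv2.imwrite('pics/top0b.png',cv2.resize(a,(800,600),interpolation=cv2.INTER_CUBIC))
E
```

```text
{'fx': 388.1986675964084, 'fy': 388.1986675964084, 'cx': 278.8097981091134, 'cy': 207.49124284120518, 'cam_to_world': array([[ 2.61528348e-02,  9.83046716e-01, -1.81480530e-01,
         3.49880426e+02],
       [-9.99618287e-01,  2.73345361e-02,  4.01295955e-03,
         1.70172599e+01],
       [ 8.90561279e-03,  1.81306306e-01,  9.83386350e-01,
         9.41964645e+02],
       [ 0.00000000e+00,  0.00000000e+00,  0.00000000e+00,
         1.00000000e+00]])}
{'fx': 482.462560836135, 'fy': 482.462560836135, 'cx': 280.83336056686073, 'cy': 211.4400931733019, 'cam_to_world': array([[-8.79852727e-01, -2.87395040e-01,  3.78501347e-01,
         9.80800437e+02],
       [ 4.75114778e-01, -5.13178751e-01,  7.14782147e-01,
         9.57784740e+02],
       [-1.11859951e-02,  8.08734605e-01,  5.88067354e-01,
         8.34818539e+02],
       [ 0.00000000e+00,  0.00000000e+00,  0.00000000e+00,
         1.00000000e+00]])}
{'time_s': 0.1, 'qpos': array([-1.36661419e+00,  2.59177320e-01,  2.08428714e-02,  1.33371320e+00,
        2.62925952e-05,  1.41819415e+00]), 'qd': array([ 0.00080718, -0.00112544,  0.00285908,  0.00125047,  0.0002494 ,
       -0.00026207]), 'tau': array([ 5.35542669e-03, -5.56690192e+01,  3.45071304e+01,  1.15750573e-02,
       -2.06239552e-04,  1.02443349e-05]), 'tcp_pos': array([ 192.04536689, -515.1164601 ,  230.70617429]), 'orientation': array([ 9.84130081e-01,  1.77447434e-01, -2.99201158e-06, -6.25789502e-04]), 'force': array([-0.55998263, -0.03565931,  0.26153827]), 'torque': array([ 0.01314543,  0.07209345, -0.05782589]), 'grasp_force': 0.0, 'gripper_width': 85.413529513761}
```

View pics/top0b.png

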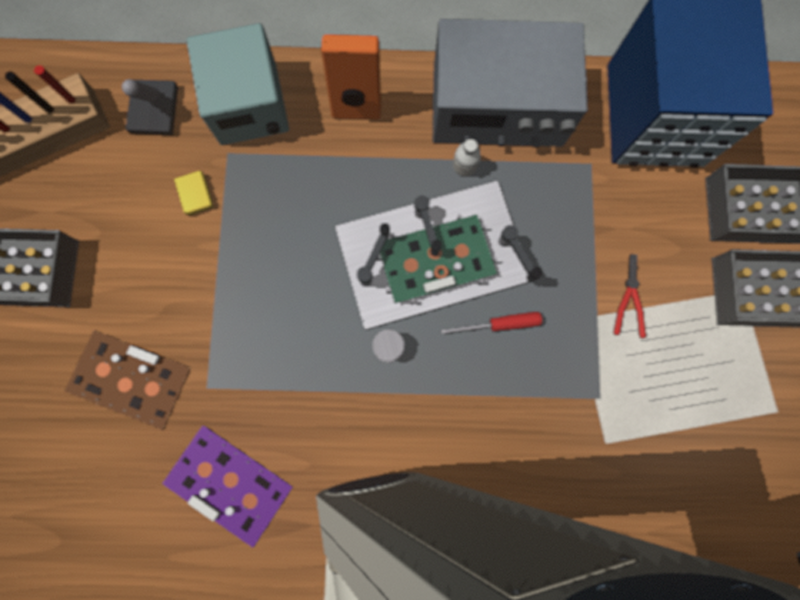

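View pics/scene0.png

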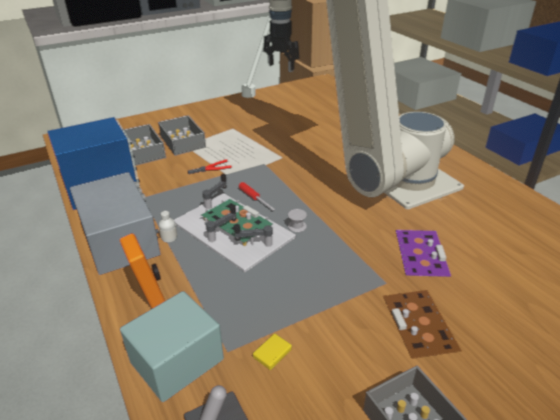

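The top view shows the holder centred near (434,253), in 800x600 pixels. The left pivot is at about (368,275) with its knob at (385,231). The right pivot is at about (510,236) with its knob at (540,277). The spool is at (388,345), the screwdriver at (495,325) and the bottle at (467,155). The scene view agrees with this.

Run:
```python
from h import *
m=vision.camera_model('top'); a=cv2.imread('pics/top0.png'); s=560/800
hsv=cv2.cvtColor(a,cv2.COLOR_BGR2HSV)
roi=np.zeros(a.shape[:2],np.uint8); roi[120:235,228:385]=1
pl=((hsv[...,2]>140)&(hsv[...,1]<50)&(roi>0)).astype(np.uint8)
c=max(cv2.findContours(pl,0,2)[0],key=cv2.contourArea); r=cv2.minAreaRect(c); b=cv2.boxPoints(r)
P=[ray(m,*q,12)[:2] for q in b]; print('plate',np.round(P),np.round(np.mean(P,0)))
gr=((hsv[...,0]>55)&(hsv[...,0]<95)&(hsv[...,1]>70)&(roi>0)).astype(np.uint8)
c=max(cv2.findContours(cv2.morphologyEx(gr,3,np.ones((7,7))),0,2)[0],key=cv2.contourArea)
P=[ray(m,*q,32.4)[:2] for q in cv2.boxPoints(cv2.minAreaRect(c))]; print('board',np.round(P),np.round(np.mean(P,0)))
for n,u,v,z in[('Lp',368,275,67),('Lk',385,231,82),('Rp',510,236,67),('Rk',540,277,82),('Bp',421,203,67),('Bk',435,247,82),('patchL',411,265,32.4),('patchR',461,251,32.4),('spool',388,343,44),('flux',470,146,85),('drvend',543,319,15),('drvtip',443,332,5)]:
    print(n,np.round(ray(m,u*s,v*s,z)[:2]))
w=vision.camera_model('wrist'); T=np.array(w['cam_to_world']);print(np.round(T,3),w['fx'],w['cx'],w['cy'])
```

```text
plate [[ 645.  130.]
 [ 741. -159.]
 [ 553. -209.]
 [ 464.   71.]] [601. -42.]
board [[ 608.   50.]
 [ 665. -119.]
 [ 563. -148.]
 [ 509.   18.]] [586. -50.]
Lp [545.  63.]
Lk [615.  38.]
Rp [ 617. -167.]
Rk [ 546. -211.]
Bp [670. -20.]
Bk [591. -43.]
patchL [572.  -7.]
patchR [599. -91.]
spool [438.  28.]
flux [765. -99.]
drvend [ 489. -232.]
drvtip [463. -64.]
[[ 3.49000e-01  8.86000e-01  3.05000e-01  2.70156e+02]
 [-9.37000e-01  3.29000e-01  1.14000e-01 -4.85924e+02]
 [ 1.00000e-03 -3.26000e-01  9.45000e-01  3.72901e+02]
 [ 0.00000e+00  0.00000e+00  0.00000e+00  1.00000e+00]] 300.9854826833228 278.89545985437826 211.72253026002474
```

Emit:
{"op": "arm_command", "data": {"moves": [[[0.02,0.03,0.01,0],[0.027,0.033,0.006,0],[0.027,0.033,0.006,0],[0.027,0.033,0.006,0],[0.027,0.033,0.006,0],[0.027,0.033,0.006,0],[0.027,0.033,0.006,0],[0.027,0.033,0.006,0],[0.027,0.033,0.006,0],[0.027,0.033,0.006,0],[0.027,0.033,0.006,0],[0.027,0.033,0.006,0],[0.027,0.033,0.006,0],[0.027,0.033,0.006,0],[0.02,0.02,0.0,0],[0,0,0,0],[0,0,0,0]]], "claw": 0}}

```text
time_s: 1.8
tcp_pos: [583.1, -35.9, 318.5]
orientation: [0.984, 0.178, -0.001, -0.0]
force: [-1.0, -0.2, 0.1]
gripper_width: -0.0
grasp_force: 0.0
```

Run:
```python
from h import *
s=sensors.state();print(s['time_s'],s['tcp_pos'],s['orientation'],s['gripper_width'],s['qpos'])
im,m=snap('wrist','w1'); cv2.imwrite('pics/w1b.png',cv2.resize(im[:,:,::-1],(800,600),interpolation=cv2.INTER_CUBIC))
import pickle; pickle.dump(m,open('w1.pkl','wb'))
```

```text
1.8 [583.1425863  -35.88750519 318.4793914 ] [ 9.83999138e-01  1.78171526e-01 -7.54715341e-04 -1.85575318e-04] -0.023677034538158684 [-2.04934479e-01  3.14263054e-01  3.19310537e-01  1.57738235e+00
 -2.21456257e-04  2.57840237e+00]
```

View pics/w1b.png

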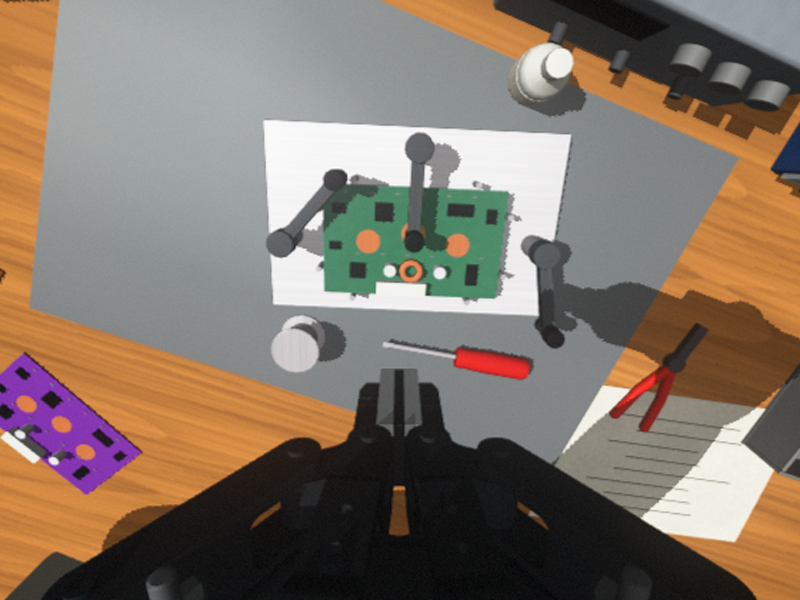

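Wrist view, in 800x600 pixels: left cap at (280,242) with its knob at (336,180), and right cap at (546,249) with its knob at (552,338). The back cap is at (419,148) with its knob at (414,239). The patches are at (368,241) and (457,245).

Run:
```python
from h import *
import pickle; m=pickle.load(open('w1.pkl','rb')); a=cv2.imread('pics/w1.png'); s=.7
hsv=cv2.cvtColor(a,cv2.COLOR_BGR2HSV); roi=np.zeros(a.shape[:2],np.uint8); roi[120:200,225:360]=1
g=((hsv[...,0]>55)&(hsv[...,0]<95)&(hsv[...,1]>70)&(roi>0)).astype(np.uint8)
c=max(cv2.findContours(cv2.morphologyEx(g,3,np.ones((9,9))),0,2)[0],key=cv2.contourArea)
P=[ray(m,*q,32.4)[:2] for q in cv2.boxPoints(cv2.minAreaRect(c))]; print('board',np.round(P,1),np.round(np.mean(P,0),1),[np.linalg.norm(P[i]-P[i-1]) for i in(1,2)])
o=((hsv[...,0]<18)&(hsv[...,1]>90)&(hsv[...,2]>100)&(roi>0)).astype(np.uint8)
n,l,st,ce=cv2.connectedComponentsWithStats(o)
for i in range(1,n):
    if st[i,4]>30: print('patch',ce[i]/s,st[i,4],np.round(ray(m,*ce[i],32.4)[:2],1))
wh=((hsv[...,2]>150)&(hsv[...,1]<30)).astype(np.uint8); wh[:75]=0; wh[225:]=0; wh[:,:180]=0; wh[:,405:]=0
c=max(cv2.findContours(wh,0,2)[0],key=cv2.contourArea);P=[ray(m,*q,12)[:2] for q in cv2.boxPoints(cv2.minAreaRect(c))];print('plate',np.round(P,1),[np.linalg.norm(P[i]-P[i-1]) for i in(1,2)])
q={}
for n,u,v,z in[('Lp',280,242,67),('Lk',336,180,82),('Rp',546,249,67),('Rk',552,338,82),('Bp',419,148,67),('Bk',414,239,82)]:
    q[n]=ray(m,u*s,v*s,z)[:2]; print(n,np.round(q[n],1))
for k in'LRB':
    d=q[k+'k']-q[k+'p']; print(k,np.linalg.norm(d),np.degrees(np.arctan2(d[1],d[0])))
d=q['Lp']-q['Rp']; print(np.linalg.norm(d),np.degrees(np.arctan2(-d[0],d[1])),(q['Lp']+q['Rp'])/2)
```

```text
board [[ 609.1   49.6]
 [ 670.7 -115.4]
 [ 580.8 -157.8]
 [ 514.4   20.1]] [593.7 -50.9] [np.float64(176.13909378717148), np.float64(99.4098766902861)]
patch [403.91705069 230.82949309] 31 [595.2 -37.7]
patch [367.41153342 240.63564875] 218 [573.2  -6.8]
patch [456.68923494 244.77995938] 211 [600.7 -92.4]
patch [410.36124795 270.48440066] 174 [559.4 -58.3]
plate [[ 456.2   92.4]
 [ 659.7  135. ]
 [ 754.  -149.1]
 [ 563.9 -239.7]] [np.float64(207.9158407312505), np.float64(299.38435927859575)]
Lp [550.9  68.4]
Lk [623.1  35.2]
Rp [ 631.  -164.8]
Rk [ 556.4 -203.6]
Bp [671.9 -22. ]
Bk [599.2 -45. ]
L 79.45827402560059 -24.717239547657492
R 84.10385981911148 -152.4995831399754
B 76.18824073069091 -162.47236600277947
246.5358813355246 18.949742324185447 [590.93115091 -48.20557765]
```

Emit:
{"op": "arm_command", "data": {"moves": [[[0.0025,0.0197,-0.03,7.6],[0.0025,0.0197,-0.03,7.6],[0.0025,0.0197,-0.03,7.6],[0.0025,0.0197,-0.03,7.6],[0.0025,0.0197,-0.03,7.6],[0.0025,0.0197,-0.03,7.6],[0,0,-0.03,0],[0,0,-0.03,0],[0,0,-0.026,0],[0,0,0,0],[0,0,0,0]]]}}

```text
time_s: 2.95
tcp_pos: [597.9, 80.9, 54.0]
orientation: [0.839, 0.544, -0.0, -0.0]
force: [0.6, -0.9, 0.0]
gripper_width: 0.2
grasp_force: 0.0
```

```bash
cat > w.py <<'E'
import sys
from h import *
s=sensors.state();q=s['orientation'];print(s['time_s'],s['tcp_pos'].round(1),'yaw',np.degrees(2*np.arctan2(q[1],q[0])).round(1),s['force'].round(1))
n=sys.argv[1]
for c in('wrist','top'):
    im,m=snap(c,n+c)
    if c=='wrist': cv2.imwrite(f'pics/{n}b.png',cv2.resize(im[:,:,::-1],(800,600),interpolation=cv2.INTER_CUBIC))
    import pickle; pickle.dump(m,open(n+c+'.pkl','wb'))
E
python3 w.py a
```

```text
2.95 [597.9  80.9  54. ] yaw 66.0 [ 0.6 -0.9  0. ]
```

View pics/ab.png

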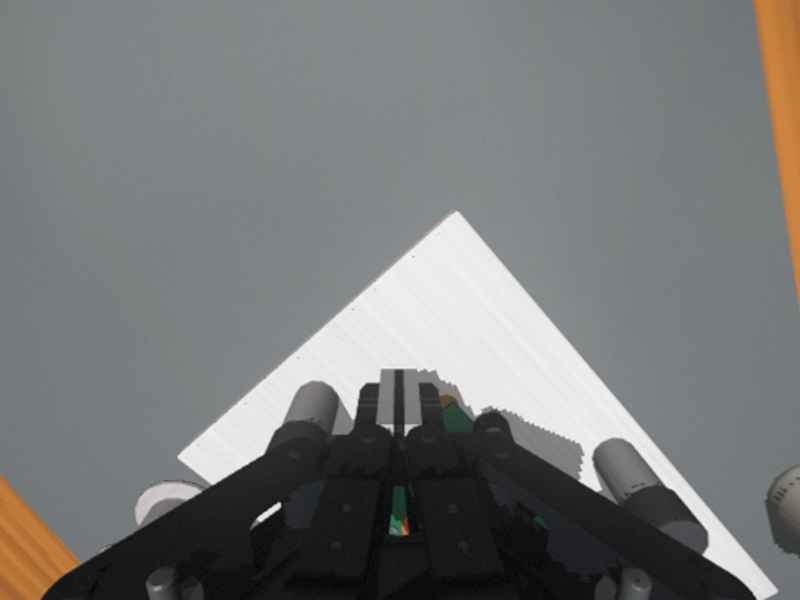

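The shut fingers sit between the left cap (310,400) and knob (490,420), on the outer side of the bar. I'll now sweep the arm clockwise and stop about 8° short.

Emit:
{"op": "arm_command", "data": {"moves": [[[-0.0019,-0.0041,-0.001,0],[-0.0019,-0.0041,-0.001,0],[-0.0019,-0.0041,0,0],[-0.0002,-0.003,0,-4],[-0.0003,-0.003,0,-4],[-0.0006,-0.003,0,-4],[-0.0008,-0.0029,0,-4],[-0.001,-0.0028,0,-4],[-0.0011,-0.0028,0,-4],[-0.0014,-0.0027,0,-4],[-0.0015,-0.0027,0,-4],[-0.0018,-0.0024,0,-4],[-0.0019,-0.0024,0,-4],[0,0,0,0],[0,0,0,0]]]}}

```text
time_s: 4.55
tcp_pos: [581.8, 41.6, 51.5]
orientation: [0.974, 0.226, 0.0, 0.0]
force: [1.6, 0.0, 1.2]
gripper_width: 0.2
grasp_force: 0.2
```

```bash
python3 w.py b
```

```text
4.55 [581.8  41.6  51.5] yaw 26.1 [1.6 0.  1.2]
```

View pics/bb.png

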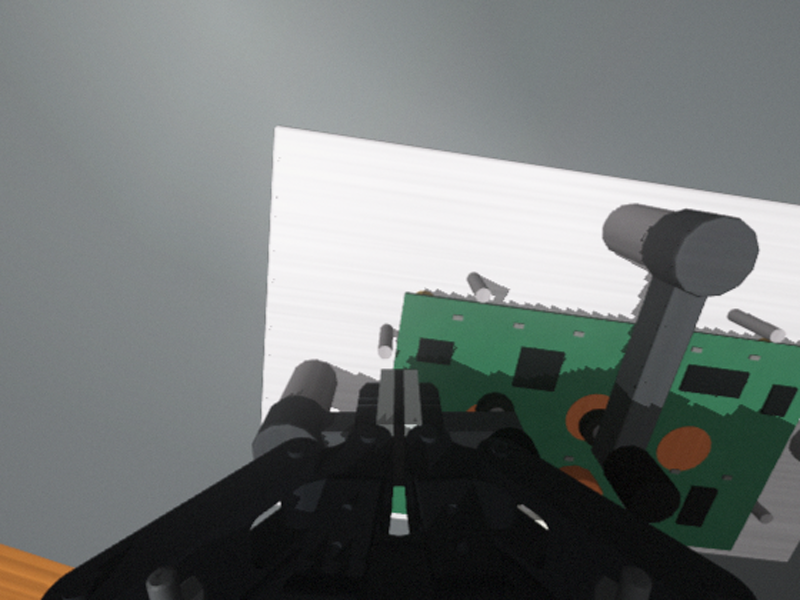

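Emit:
{"op": "arm_command", "data": {"moves": [[[-0.0013,-0.0015,0,-2.4],[-0.0013,-0.0015,0,-2.4],[-0.0013,-0.0015,0,-2.3],[0,0,0,0],[0,0,0,0],[0.009,0.003,0,0],[0.005,0.002,0.01,0],[0,0,0.04,0],[0,0,0.045,0],[0,-0.01,0.045,0],[0,-0.02,0.04,0],[0,-0.02,0.03,0],[0,-0.02,0.02,0],[0,-0.02,0.01,0],[0,0,0,0],[0,0,0,0]]]}}

```text
time_s: 6.25
tcp_pos: [592.0, -47.7, 291.4]
orientation: [0.986, 0.164, 0.0, -0.0]
force: [0.6, -0.3, 0.9]
gripper_width: -0.2
grasp_force: 0.0
```

```bash
python3 w.py c
```

```text
6.25 [592.  -47.7 291.4] yaw 18.9 [ 0.6 -0.3  0.9]
```

View pics/cb.png

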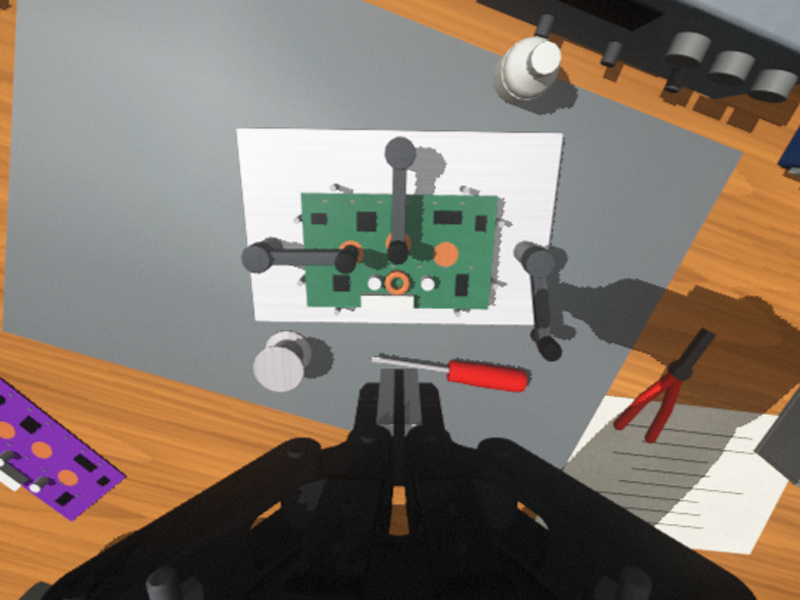

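The left arm is now almost square: cap at (258,257), knob at (347,260). The right arm still stands open at (540,260)-(549,349). Next I'll fit the bar line numerically.

```bash
cat > ang.py <<'E'
import sys,pickle
from h import *
n=sys.argv[1]; m=pickle.load(open(n+'wrist.pkl','rb')); a=cv2.imread(f'pics/{n}wrist.png')
hsv=cv2.cvtColor(a,cv2.COLOR_BGR2HSV); g=a.max(2).astype(int)
o=((hsv[...,0]<18)&(hsv[...,1]>90)&(hsv[...,2]>100)).astype(np.uint8); o[:150]=0;o[205:]=0;o[:,:205]=0;o[:,340:]=0
k,l,st,ce=cv2.connectedComponentsWithStats(o)
for i in range(1,k):
    if st[i,4]>25: print('patch',ce[i].round(1),st[i],np.round(ray(m,*ce[i],32.4)[:2],1))
def plate():
    wh=((hsv[...,2]>150)&(hsv[...,1]<30)).astype(np.uint8)
    # back and left edges of the plate
    L=[];R=[]
    for u in range(190,375,5):
        col=np.where(wh[80:110,u])[0]
        if len(col): L.append(ray(m,u,80+col[0],12)[:2])
    L=np.array(L); vx,vy,_,_=cv2.fitLine(L.astype(np.float32),cv2.DIST_HUBER,0,.01,.01).ravel()
    print('plate back edge deg',np.degrees(np.arctan(vy/vx)))
plate()
u0,u1,v0,v1=map(int,sys.argv[2:6])
print(g[v0:v1,u0:u1:6])
E
python3 ang.py c 190 240 165 200
```

```text
patch [271.6 168.5] [270 164   4  10  28] [595.2 -36.8]
patch [247.  173.1] [238 168  16  16  77] [578.4  -7.4]
patch [311.7 177.6] [303 169  18  18 232] [600.9 -92.2]
patch [277.6 197.2] [269 189  18  16 178] [559.8 -57.4]
plate back edge deg -76.20692
[[224 243 243 243 143 139 137 140 135]
 [133 242 241 241 140 140 139 142 138]
 [ 90 177 243 243 141 137 140 142 141]
 [ 89 124 243 243 141 140 139 144 141]
 [ 85  99 181 231 140 140 139 142 139]
 [ 80  83 144 167 140 142 137 142 139]
 [ 82  78 139 143 140 138 139 143 139]
 [ 78  79 141 140 142 140 137 142 189]
 [ 67  80 139 140 136 109 132 141 213]
 [ 59  71  93  94  88  74  84  87 129]
 [ 63  66  67  67  64  59  62  62  60]
 [ 81  82  83  83  78  80  77  77  54]
 [105 102 102 104 102 102  97  98  50]
 [ 84 107 110 104 104 106 102 101  55]
 [ 85 105 104 104 105 102 102 100  57]
 [ 71 102 107 102 101 103  98 100  59]
 [ 64 100 104 100 101 100  99  98  56]
 [ 64 102  99 100  99  98 102  99  56]
 [ 66 100 100 100 102 101  98  98  55]
 [ 67 102 101 100  98  99  99  98  57]
 [109 150 120  99  96 101 101  97  54]
 [213 232 231 128 135 133 132 131  54]
 [240 242 242 189 140 137 138 136  52]
 [242 242 241 235 144 141 135 135  55]
 [240 241 240 240 148 140 137 136  50]
 [242 243 242 242 148 139 136 137  64]
 [242 243 242 242 147 139 138 135 125]
 [241 242 241 240 139 139 136 122  96]
 [243 241 241 240 135 141 137 115  59]
 [242 241 241 241 134 141 136 116  54]
 [241 242 241 241 129 141 137 115  53]
 [242 242 241 231 127 142 138 118  52]
 [243 243 243 219 132 139 138 119  54]
 [240 241 241 212 144 141 140 119  50]
 [239 240 240 215 150 139 137 122  52]]
```

Run:
```python
from h import *
import pickle
for n in ('c','w1'):
    m=pickle.load(open('w1.pkl' if n=='w1' else 'cwrist.pkl','rb')); a=cv2.imread('pics/w1.png' if n=='w1' else 'pics/cwrist.png'); g=a.max(2).astype(int)
    pts=[]
    for u in range(200,385,3):
        c=g[75:110,u]; i=np.where((c[1:]>200)&(c[:-1]<=200)&(np.arange(34)>0))[0]
        if len(i): i=i[0]; pts.append((u,75+i+(200-c[i])/(c[i+1]-c[i])))
    pts=np.array(pts); print(pts[::6].round(1).tolist())
    W=np.array([ray(m,u+.5,v+.5,12)[:2] for u,v in pts]); l=cv2.fitLine(W.astype(np.float32),cv2.DIST_HUBER,0,.01,.01).ravel(); print('yaw',np.degrees(np.arctan(l[1]/l[0]))+90)
    if n=='c':
        for p,q in(((196.5,185.65),(232.5,186.1)),((196.5,177),(232.5,177.2))):
            A,B=ray(m,*p,62),ray(m,*q,62); d=B-A; print('bar',A.round(1),B.round(1),np.degrees(np.arctan2(d[1],d[0])))
    c=g.copy()
# board edges: back edge of the board via hue
a=cv2.imread('pics/cwrist.png'); m=pickle.load(open('cwrist.pkl','rb')); hsv=cv2.cvtColor(a,cv2.COLOR_BGR2HSV)
gm=((hsv[...,0]>55)&(hsv[...,0]<95)&(hsv[...,1]>70))
for r in((125,150,1),(225,200,-1)):
    P=[]
    for u in range(218,340,3):
        i=[v for v in range(*r) if gm[v,u] and gm[v+2*r[2],u]]
        if i: P.append(ray(m,u+.5,i[0]+.5,32.4)[:2])
    l=cv2.fitLine(np.array(P,np.float32),cv2.DIST_HUBER,0,.01,.01).ravel(); print('board yaw',len(P),np.degrees(np.arctan(l[1]/l[0]))+90)
print(np.array(m['cam_to_world'])[:3].round(3))
# relative pixel slope of the back arm bar too
g=a.max(2); print(g[120:160:6,268:292])
```

```text
[[200.0, 89.6], [218.0, 89.9], [236.0, 90.5], [254.0, 90.6], [272.0, 90.7], [290.0, 91.5], [308.0, 91.7], [326.0, 91.7], [344.0, 92.4], [362.0, 92.7], [380.0, 92.7]]
yaw 17.92035
bar [549.2  47.5  62. ] [563.3   4.2  62. ] -71.88813852574073
bar [560.   50.2  62. ] [574.4   7.3  62. ] -71.47196528164807
[[200.0, 84.3], [218.0, 85.0], [236.0, 85.6], [254.0, 86.6], [272.0, 87.6], [290.0, 88.7], [308.0, 89.6], [326.0, 90.5], [344.0, 91.2], [362.0, 91.8], [380.0, 92.7]]
yaw 17.914734
board yaw 37 18.206291
board yaw 34 18.164444
[[ 3.24000e-01  8.95000e-01  3.08000e-01  6.70847e+02]
 [-9.46000e-01  3.05000e-01  1.07000e-01 -2.04710e+01]
 [ 2.00000e-03 -3.26000e-01  9.45000e-01  4.33609e+02]]
[[246 246 246 246 246 246 213 127 103 103  99 103 102 104 105 106 158 233
  245 241 238 237 194 141]
 [244 245 245 244 244 244 202 115 104  99 100 100 101 102 105 103 177 234
  243 243 243 243 239 192]
 [245 245 245 245 244 245 201 113 100 100 100  98  97 101 103  96 198 239
  244 244 244 243 216 155]
 [140 140 139 137 136 134 119 100 101 103 101 103 101  99  99  91  82  78
   81  76  82  78  78  78]
 [138 135 137 135 138 129 113 105  99  98 100  97 101  99  98  82  74  76
   78  76  79  78  78  79]
 [132 131 135 133 134 122 107  98  98 100  96  93 101  98  99  80  73  78
   73  78  77  77  79  77]
 [136 138 140 138 137 119 101 100  97  97  96  97  97  97  98  79  71  75
   74  75  75  78  77  75]]
```

The left arm is within about 0.5° of square (holder yaw 17.95°, bar at -71.7°). Next is the right arm.

Emit:
{"op": "arm_command", "data": {"moves": [[[0.001,-0.014,-0.012,8.2],[0.001,-0.014,-0.012,8.2],[0.001,-0.014,-0.012,8.2],[0.001,-0.014,-0.012,8.2],[0.001,-0.014,-0.012,8.2],[0.001,-0.014,-0.012,8.2],[0.001,-0.014,-0.012,8.2],[0.001,-0.014,-0.012,8.2],[0.001,-0.014,-0.012,8.2],[0.001,-0.014,-0.012,8.2],[0.001,-0.014,-0.012,8.2],[0.001,-0.014,-0.012,8.2],[0,0,-0.035,0],[0,0,-0.035,0],[0,0,-0.025,0],[0,0,0,0],[0,0,0,0]]]}}

```text
time_s: 8.05
tcp_pos: [604.0, -214.9, 52.4]
orientation: [0.52, 0.854, -0.0, -0.0]
force: [-1.0, 0.3, 0.5]
gripper_width: -0.1
grasp_force: 0.0
```

```bash
python3 w.py d
```

```text
8.05 [ 604.  -214.9   52.4] yaw 117.4 [-1.   0.3  0.5]
```

View pics/db.png

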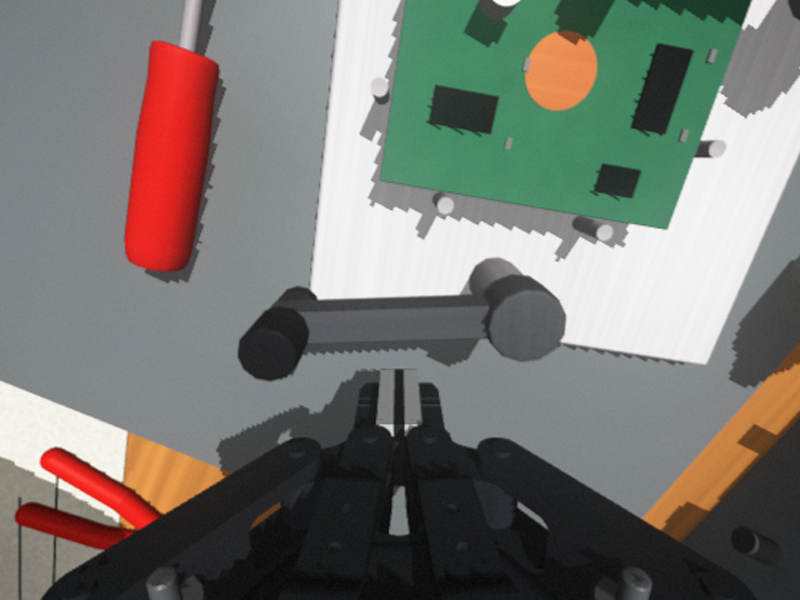

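The fingers are clear on the outer side of the right bar, between its knob (272,340) and cap (525,320). I'll sweep to about 9° short.

Emit:
{"op": "arm_command", "data": {"moves": [[[-0.0021,0.0042,0,0],[-0.0021,0.0042,0,0],[-0.002,0.0043,0,0],[-0.0034,0.003,0,-6],[-0.003,0.0035,0,-6],[-0.0027,0.0037,0,-6],[-0.0022,0.004,0,-6],[-0.0019,0.0041,0,-6],[-0.0014,0.0044,0,-6],[-0.0009,0.0045,0,-6],[-0.0004,0.0045,0,-6],[0,0.0046,0,-6],[0.0005,0.0045,0,-6],[0.001,0.0045,0,-6],[0.0014,0.0043,0,-6],[0.0019,0.0042,0,-6],[0.0024,0.0039,0,-6],[0.0027,0.0037,0,-6]]]}}

```text
time_s: 9.95
tcp_pos: [590.8, -141.0, 52.5]
orientation: [0.972, 0.234, -0.001, -0.0]
force: [-3.8, 0.1, 2.7]
gripper_width: -0.0
grasp_force: 1.4
```

Emit:
{"op": "arm_command", "data": {"moves": [[[0,0,0,0],[0,0,0,0]]]}}

```text
time_s: 10.15
tcp_pos: [591.7, -141.4, 52.5]
orientation: [0.971, 0.238, 0.0, 0.0]
force: [-0.7, 0.7, -0.2]
gripper_width: 0.2
grasp_force: 0.1
```

Emit:
{"op": "arm_command", "data": {"moves": [[[0.0015,0.0017,0,-2.9],[0.0015,0.0017,0,-2.9],[0.0014,0.0017,0,-2.8],[0,0,0,0],[0,0,0,0],[-0.009,-0.003,0,0],[-0.005,-0.002,0.01,0],[0,0,0.04,0],[0,0,0.045,0],[0.002,0.01,0.045,0],[0.002,0.02,0.04,0],[0.002,0.02,0.03,0],[0.002,0.02,0.02,0],[0.002,0.02,0.01,0],[0,0,0,0],[0,0,0,0]]]}}

```text
time_s: 11.75
tcp_pos: [591.8, -51.5, 292.7]
orientation: [0.987, 0.163, 0.0, 0.0]
force: [0.7, -1.1, 0.3]
gripper_width: 0.4
grasp_force: 0.0
```

```bash
python3 w.py e; python3 -c "
import cv2;a=cv2.imread('pics/ewrist.png')[70:260,130:430];cv2.imwrite('pics/ec.png',cv2.resize(a,(800,507),interpolation=cv2.INTER_CUBIC))"
```

```text
11.75 [591.8 -51.5 292.7] yaw 18.8 [ 0.7 -1.1  0.3]
```

View pics/ec.png

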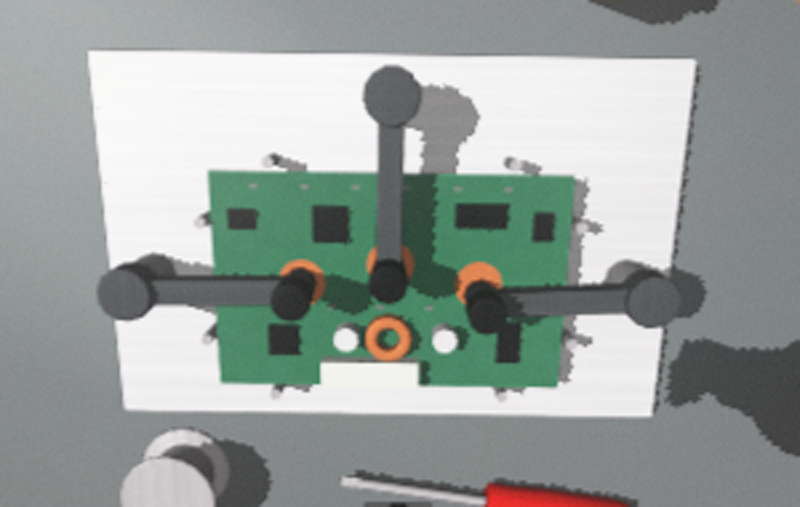

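The right arm is nearly closed: cap at (651,298), knob at (487,310). Now I'll fit both bars.

Run:
```python
from h import *
import pickle
m=pickle.load(open('ewrist.pkl','rb')); g=cv2.imread('pics/ewrist.png').max(2).astype(float)
for nm,us,c in(('L',range(190,230,2),(173,187)),('R',range(332,364,2),(172,194))):
    print(nm); print(g[c[0]:c[1],list(us)[::3]].astype(int))
    for side in (0,1):
        P=[]
        for u in us:
            vm=179 if nm=='L' else 182
            if side: # front edge, V rises past 120
                v=vm
                while g[v+1,u]<118: v+=1
                P.append((u,v+(118-g[v,u])/(g[v+1,u]-g[v,u])))
            else:
                v=vm
                while g[v-1,u]>92: v-=1
                P.append((u,v-(g[v,u]-92)/(g[v,u]-g[v-1,u])))
        W=np.array([ray(m,u+.5,v+.5,62)[:2] for u,v in P],np.float32); l=cv2.fitLine(W,cv2.DIST_HUBER,0,.01,.01).ravel()
        print(side,np.degrees(np.arctan(l[1]/l[0])).round(2),W.mean(0).round(1))
```

```text
L
[[ 64  83  91  92  78  84  86]
 [ 64  67  65  64  63  60  60]
 [ 91  93  92  91  92  91  88]
 [105 105 102 102 103 102 103]
 [105 104 104 104 105 102 101]
 [103 102 104 102 100  99  97]
 [101 102 104  98 100  98  98]
 [101 102 103 103 100 100  99]
 [100  98 100  99 100  96  98]
 [ 96  99  99  99 100  95  95]
 [103 100 101 102 104 100 101]
 [180 178 105 108 108 109 105]
 [236 235 220 130 134 132 132]
 [242 242 241 137 138 142 135]]
0 -71.54 [566.7  31.4]
1 -73.64 [555.5  28.5]
R
[[138 138 135 237 231 123]
 [136 140 134 238 229 127]
 [135 135 132 237 206 124]
 [136 137 133 236 142 124]
 [137 113 117 148  84  78]
 [ 82  69  74  65  61  61]
 [ 53  55  57  53  66  73]
 [ 73  84  90  89  92  93]
 [ 91  94  98  96  96  96]
 [ 97  97  97  96  94  95]
 [ 94  93  95  95  94  94]
 [ 93  95  95  94  97  96]
 [ 93  92  97  95  98  97]
 [ 96  97  98  96  98  96]
 [ 98  96  96  98  99 100]
 [ 99  98 101 117 134 147]
 [ 73 110 128 227 228 227]
 [ 84 136 133 235 236 236]
 [110 139 134 235 235 234]
 [124 138 136 237 237 237]
 [135 139 134 236 236 238]
 [142 139 135 236 237 238]]
0 -69.24 [ 617.3 -135.2]
1 -65.98 [ 607.7 -139.3]
```

Emit:
{"op": "arm_command", "data": {"moves": [[[-0.01,-0.022,-0.034,0],[-0.01,-0.022,-0.034,0],[-0.01,-0.022,-0.034,0],[-0.01,-0.022,-0.034,0],[-0.006,-0.019,-0.034,0],[0,0,0,0],[0,0,0,0]]]}}

```text
time_s: 12.55
tcp_pos: [545.5, -159.1, 122.0]
orientation: [0.987, 0.162, -0.001, -0.001]
force: [-0.3, -0.3, 1.3]
gripper_width: 0.2
grasp_force: 0.0
```

```bash
python3 w.py f
```

```text
12.55 [ 545.5 -159.1  122. ] yaw 18.6 [-0.3 -0.3  1.3]
```

View pics/fb.png

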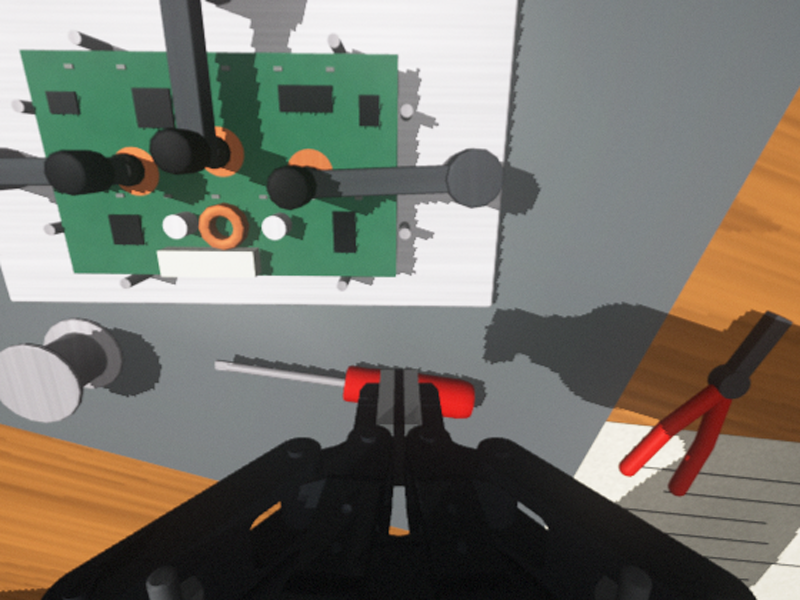

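The closer view shows the right bar from its knob (290,186) to its cap (474,178), with the plate's front edge at about v=302.

```bash
cat > fit.py <<'E'
import sys,pickle
from h import *
n,ua,ub,vm=sys.argv[1],*map(int,sys.argv[2:5])
m=pickle.load(open(n+'wrist.pkl','rb')); g=cv2.imread(f'pics/{n}wrist.png').max(2).astype(float)
def fit(P,z):
    W=np.array([ray(m,u+.5,v+.5,z)[:2] for u,v in P],np.float32); l=cv2.fitLine(W,cv2.DIST_HUBER,0,.01,.01).ravel()
    return np.degrees(np.arctan(l[1]/l[0])).round(2),W.mean(0).round(1)
F=[];B=[]
for u in range(ua,ub):
    c=g[vm:vm+14,u]; lo=np.median(g[vm-1:vm+2,u]); hi=np.median(c[-4:]); t=(lo+hi)/2
    i=np.where((c[:-1]<t)&(c[1:]>=t))[0]
    if len(i) and hi>lo+20: i=i[0]; F.append((u,vm+i+(t-c[i])/(c[i+1]-c[i])))
    c=g[vm-14:vm+1,u][::-1]; t=(lo+60)/2+3
    i=np.where((c[:-1]>t)&(c[1:]<=t))[0]
    if len(i): i=i[0]; B.append((u,vm-i-(c[i]-t)/(c[i]-c[i+1])))
print('front',fit(F,62),len(F),np.round(F[::5],1).tolist()); print('back',fit(B,62),len(B),np.round(B[::5],1).tolist())
E
python3 fit.py f 226 308 129
python3 - <<'E'
from h import *
import pickle
m=pickle.load(open('fwrist.pkl','rb')); g=cv2.imread('pics/fwrist.png').max(2).astype(float)
P=[]
for u in range(30,335,5):
    c=g[200:220,u]; i=np.where((c[:-1]>190)&(c[1:]<=190))[0]
    if len(i): P.append((u,200+i[-1]+(c[i[-1]]-190)/(c[i[-1]]-c[i[-1]+1])))
W=np.array([ray(m,u+.5,v+.5,12)[:2] for u,v in P],np.float32); l=cv2.fitLine(W,cv2.DIST_HUBER,0,.01,.01).ravel(); print('plate',len(P),np.degrees(np.arctan(l[1]/l[0])))
s=.7
print('cap',ray(m,474*s,177*s,67).round(1),'knob',ray(m,291*s,187*s,82).round(1))
E
```

```text
front (np.float32(-69.18), array([ 606.8, -137.3], dtype=float32)) 45 [[226.0, 140.0], [231.0, 138.2], [270.0, 139.4], [278.0, 136.4], [283.0, 136.3], [288.0, 135.9], [293.0, 135.8], [298.0, 135.5], [303.0, 135.6]]
back (np.float32(-69.2), array([ 613.5, -120.8], dtype=float32)) 18 [[231.0, 123.3], [248.0, 118.3], [255.0, 118.4], [277.0, 117.1]]
plate 61 -72.063156
cap [ 626.1 -167.2   67. ] knob [598.4 -94.9  82. ]
```

Emit:
{"op": "arm_command", "data": {"moves": [[[0.019,0.0094,0,0],[0.0192,0.0094,-0.01,-0.5],[0,0,-0.03,0],[0,0,-0.03,0],[0,0,0,0],[0.0045,0.0014,0,0],[0.004,0.0013,0,0],[0.003,0.001,0,0],[0.0005,0.0002,0,0],[0,0,0,0],[0,0,0,0]]]}}

```text
time_s: 13.75
tcp_pos: [596.4, -135.8, 52.5]
orientation: [0.987, 0.159, 0.0, 0.0]
force: [0.0, 0.0, 0.3]
gripper_width: 0.2
grasp_force: 0.0
```

Emit:
{"op": "arm_command", "data": {"moves": [[[0.0007,0.0002,0,0],[0.0007,0.0003,0,0],[0,0,0,0],[0,0,0,0]]]}}

```text
time_s: 14.15
tcp_pos: [597.5, -135.3, 52.3]
orientation: [0.987, 0.158, -0.0, 0.0]
force: [-1.9, -0.7, 1.6]
gripper_width: 0.2
grasp_force: 1.2
```

Emit:
{"op": "arm_command", "data": {"moves": [[[-0.008,-0.0026,0,0],[-0.006,-0.002,0,0],[0,0,0.03,0],[0,0,0.03,0],[-0.019,0,0.01,0],[-0.019,0,0,0],[0,0,0,0],[0,0,0,0]]]}}

```text
time_s: 14.95
tcp_pos: [545.5, -140.0, 122.5]
orientation: [0.987, 0.158, 0.0, 0.0]
force: [0.8, -0.8, 0.5]
gripper_width: 0.0
grasp_force: 0.0
```

```bash
python3 w.py g; python3 -c "
import cv2;a=cv2.imread('pics/gwrist.png')[60:220,130:400];cv2.imwrite('pics/gc.png',cv2.resize(a,(800,474),interpolation=cv2.INTER_CUBIC))"; python3 fit.py g 226 308 129
```

```text
14.95 [ 545.5 -140.   122.5] yaw 18.2 [ 0.8 -0.8  0.5]Traceback (most recent call last):
  File "fit.py", line 16, in <module>
    print('front',fit(F,62),len(F),np.round(F[::5],1).tolist()); print('back',fit(B,62),len(B),np.round(B[::5],1).tolist())
                  ~~~^^^^^^
  File "fit.py", line 6, in fit
    W=np.array([ray(m,u+.5,v+.5,z)[:2] for u,v in P],np.float32); l=cv2.fitLine(W,cv2.DIST_HUBER,0,.01,.01).ravel()
                                                                    ~~~~~~~~~~~^^^^^^^^^^^^^^^^^^^^^^^^^^^^
cv2.error: OpenCV(4.12.0) /io/opencv/modules/imgproc/src/linefit.cpp:618: error: (-215:Assertion failed) npoints2 >= 0 || npoints3 >= 0 in function 'fitLine'
```

View pics/gc.png

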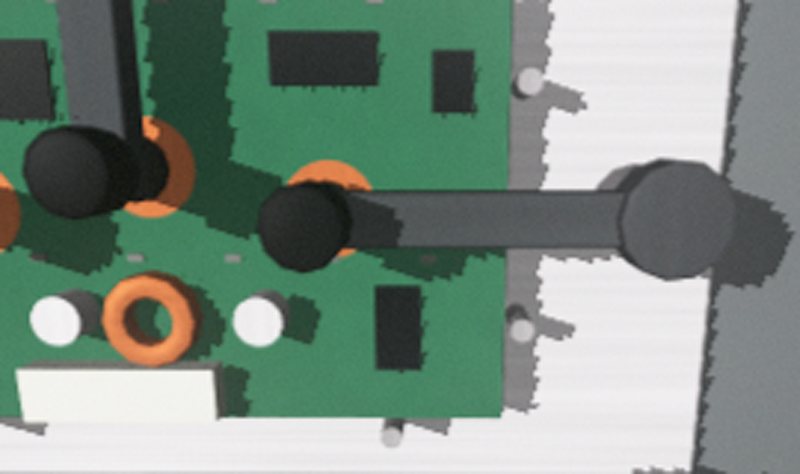

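The right bar now runs along crop rows 190-247 and is close to level. Its knob is at (304,226) and its cap at (678,219), with the foot over the patch. Now the angle numerically.

```bash
sed -i 's/^print(.front.*//' fit.py
cat >> fit.py <<'E'
for q,k in((F,'front'),(B,'back')):
    if q: print(k,fit(q,62),len(q),np.round(q[::6],1).tolist())
E
python3 fit.py g 266 336 134
python3 - <<'E'
from h import *
import pickle
m=pickle.load(open('gwrist.pkl','rb')); k=2.963
f=lambda x,y,z:ray(m,130+x/k,60+y/k,z)
for A,B in(((400,246.5),(615,248)),((365,190),(622,191.5))):
    d=f(*B,62)-f(*A,62); print(np.degrees(np.arctan(d[1]/d[0])))
d=f(304,226,82)-f(678,219,67); print('cap-knob',np.linalg.norm(d[:2]),np.degrees(np.arctan2(d[1],d[0])))
E
```

```text
front (np.float32(-71.72), array([ 611.5, -146.2], dtype=float32)) 35 [[301.0, 143.9], [307.0, 143.6], [313.0, 144.5], [319.0, 143.6], [325.0, 143.7], [331.0, 143.7]]
back (np.float32(-71.33), array([ 617.5, -126.2], dtype=float32)) 51 [[266.0, 125.2], [272.0, 125.2], [278.0, 125.2], [284.0, 125.1], [290.0, 125.1], [296.0, 125.0], [302.0, 125.0], [308.0, 125.0], [333.0, 124.7]]
-72.22656505270909
-72.14774023035402
cap-knob 78.42632780139323 108.29723059937723
```

```bash
python3 -c "
from h import *
print(ticket.close_job())"
```

```text
the job is handed in; nothing more can be done
None
```

The left and right hold-down arms are both closed, each measuring within about 1° of square with its foot over its patch. The job is handed in, and in the pictures the board, coil and back arm look undisturbed.

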